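# Set the buggy back on its wheels and settle its suspension

## Task

The small radio-controlled buggy has been left lying on its side on the bench mat. Push it over so that it comes down on its four wheels on the mat, without picking it up, then press straight down on the battery in the middle of the chassis until the suspension has sunk about halfway at both ends, and let it spring back up. Be gentle, and leave the tools and parts around it where they lie.

Things in the scene. Friction and masses are not known exactly. Their poses are not given: they have to be found in the camera images.
- car: RC buggy without body shell, 250 x 150 mm, 0.54 kg, lying on its left wheels' flat outer faces. Origin midway between its wheels; axes x to the nose, y to its left, z to its roof side. At the start y points down and the origin is 78 mm above the bench. On its wheels it is about 29 mm up. Battery, electronics and white rear wing are on the +z side, the bare chassis plate on the -z side
- car_tray (a point): middle of the +z face of the right side tray, a dark ledge 106 mm long (car x), 22 wide: at the start the chassis's upper edge between the upper wheels, 119 mm up; its rim, 130 mm up, has a 6 mm lip to +z. Push here, towards -z: 2 to 3 N tips the car over its lower tyres' edges; leaning over 25 degrees it falls by itself onto its wheels, its origin ending 104 mm farther on. Axes as the car's
- car_battery (a point): flat top of the strap over the middle of the battery (74 mm along car x, 36 wide), 12 mm above the car's origin along its z; about 41 mm above the bench with the car on its wheels: the place to press. The suspension yields about 0.65 N per mm pressed here; after about 14 mm the chassis meets the mat. Nothing nearby is higher than 60 mm above the car's origin
- car_nose (a point): point on the chassis centre line over the front axle, 88 mm ahead of the car's origin at its height; about 29 mm above the bench when the car stands unpressed on its wheels; it sinks as the front suspension is pressed. Beside it the front shock tower, 66 mm wide, 71 mm ahead of the origin, reaches 50 mm above the origin
- car_tail (a point): the same over the rear axle, 88 mm behind the car's origin. Beside it the rear shock tower, 71 mm behind the origin; behind that the wing, 112 mm wide, 111 mm behind and 50 mm above the origin, its ends reaching 60 mm
- wheel_fl_hub (a point): centre of the front left wheel, one of the two lower ones at the start (then 15 mm above the bench; 32 mm when the car is on its wheels). All wheels are 58 mm across, 24 mm wide, at car x +-88, y +-63 mm, and spin with some drag; 118 mm are free between the front and rear wheel of a side
- wheel_rl_hub (a point): centre of the rear left wheel, the other lower one
- mat: flat grey bench mat under it all, fixed, 450 by 480 mm and 3 mm thick; origin on the bench surface; x and y along its edges, it reaches from x -200 to +250 mm and y -240 to +240 mm
- driver: bystander: hex driver with a dark handle, 170 mm long, lying along its own x, 18 mm high; origin at its middle, on the mat
- spare_wheel: bystander: spare wheel lying flat, 58 mm across, 24 mm high; origin at the centre of its underside
- screw_dish: bystander: small open metal dish with screws, 75 by 45 mm, 14 mm high; origin at the centre of its underside
- damper: bystander: shock absorber lying along its own x, 86 mm long, 13 mm thick; origin under its middle
- pliers: bystander: needle-nose pliers with blue handles, 140 mm long, lying along its own x with the jaws to +x, 12 mm high; origin under the pivot
- glue: bystander: small glue bottle standing upright, 28 mm across, 78 mm high; origin at the centre of its underside
- tape: bystander: grey roll of tape lying flat beside the mat, 90 mm across, 48 mm high; origin at the centre of its underside

How it is judged:
By the outcome, as a careful person would: the job done as asked, in the order asked, and still so for the second after the job is handed in, with the robot touching nothing.
It also fails if it takes over 45 s, if anything falls off the work surface, if the arm or the gripper's body presses on something with over 40 N, if the wrist force passes 120 N, or if a joint passes its speed limit or range.

## Robot

A 7-joint arm with a two-finger parallel gripper is mounted at the origin on the work surface. World frame = base frame: x ahead of the robot, y to its left, z up, the work surface at z = 0. Lengths are in m, angles in rad, forces in N, time in s.
With the tool pointing down it reaches from about 0.425 to 0.95 m from the base axis. Payload 4.7 kg.
Tool frame: the origin (TCP) lies between the finger pads; the fingertips stand 25 mm ahead of it and the grasp point (between the pads) lies 6 mm ahead of it; z points along the fingers, y is the line along which they close (so a half turn about z gives the same grasp; the last joint's range is limited). The gripper opens to 85 mm and grips with 20 to 120 N. Pads are 22 mm wide; open, the fingers measure 114 mm over their backs; the gripper's body (76 mm by 85 mm) begins 54 mm behind the grasp point. The pads swing forward as they close: fully open they stand 13 mm farther back than shut.
Start: joints at [-1.24, 0.469, -0.049, 1.532, 0.024, 1.141, -0.082], TCP at [0.238, 0.632, 0.256] pointing down, gripper open.
Joint ranges: [-2.59, 2.59], [-0.33, 1.99], [-1.39, 1.29], [0.1, 2.45], [-1.04, 4.18], [0.21, 1.99], [-2.66, 2.66]. Speed limits (rad/s): [2.57, 2.57, 3.14, 3.14, 3.14, 3.14, 3.14].

## Interface

Orientations are given as a 3x3 rotation matrix whose columns are the frame's x, y, z axes.
In Python, from rig import * gives the robot as it stands. Calls block until the motion is done:
- movep(position, orientation): joint-space move of the TCP to a pose.
- move_l(position, attitude=None, feed=0.15, until_force=None): straight line of the TCP; attitude=None keeps the orientation; feed is the mean speed in m/s. With until_force (N) it stops when the force on the tool has changed by that much, and returns True; else False.
- move_joints(angles): joint-space move.
- command_gripper(opening, newtons=None): finger opening in m; newtons is the grip in N (None keeps the last); returns when the fingers have stopped.
- sleep(seconds).
- inverse_kinematics(position, orientation): joint angles nearest the present ones, or None.
- sense(): the state.
- camera(name): name is "scene" or "top"; returns (picture, depth): 480x640x3 uint8, red, green, blue; 480x640 float32, m along the optical axis (not along the pixel's ray), 0 where there is no reading.
- camera_params(name): a dict with "K" (3x3 intrinsics, pixels), "position" and "rotation" of the camera in the world. Camera axes: x right, y down, z forward; pixel columns grow to the right and rows downward; lengths in m; the calibration is good to about 2 mm. A picture is of the moment at which its call begins. camera_params takes no time and is no camera call.
A pose or a line that the arm cannot do raises Unreachable and nothing moves.
- finish_job(): hands the job in; it is judged then, once.
The state is a dict: "time_s": time; "joint_pos": joint angles; "qd": joint speeds; "joint_efforts": joint torques, N m; "position": TCP position; "tcp_rot": TCP orientation; "wrist_force": force on the tool from outside, world axes, zero at the start; "ft_torque": the same for the moment, N m; "finger_gap": finger opening in m; "gripper_force": force on a finger pad.
Only numpy, scipy, OpenCV 4.12 (cv2) and the standard library are available. Lean on these libraries where they do the work, as an engineer would, in place of code of your own. Each camera call takes 0.05 s, during which the arm holds its last target. There are 200 camera calls.

## Working session

There is one attempt and no reset: what is moved stays moved. The work goes in short steps, each a Python script; the robot and the scene stay as the last script left them, time stands still between calls to the robot, and variables do not carry over. Pictures are saved under pics/ and viewed, at most 10 in all, crops included, and the job is handed in when it is done.

```bash
ls; mkdir -p pics
python3 - <<'E'
from rig import *
import cv2,numpy as np
for n in("scene","top"):
    p,d=camera(n); cv2.imwrite(f"pics/{n}0.png",p[:,:,::-1]); np.savez(f"pics/{n}0.npz",p=p,d=d)
    c=camera_params(n); print(n,np.round(c["K"],1).tolist(),np.round(c["position"],3),np.round(c["rotation"],3).tolist())
s=sense(); print(s["position"],s["time_s"],s["tcp_rot"])
E
```

```text
pics
scene [[461.8, 0.0, 321.5], [0.0, 461.8, 238.3], [0.0, 0.0, 1.0]] [1.083 0.473 0.829] [[-0.768, 0.439, -0.466], [0.64, 0.536, -0.55], [0.008, -0.721, -0.693]]
top [[535.9, 0.0, 316.9], [0.0, 535.9, 231.4], [0.0, 0.0, 1.0]] [ 0.528 -0.074  1.533] [[0.005, -0.998, 0.056], [-1.0, -0.005, -0.008], [0.008, -0.056, -0.998]]
[0.23747912 0.63132687 0.25535909] 0.1 [[-9.35970121e-01  3.52078994e-01 -5.61209953e-04]
 [ 3.52079435e-01  9.35968593e-01 -1.69249260e-03]
 [-7.06162031e-05 -1.78171299e-03 -9.99998410e-01]]
```

View pics/scene0.png

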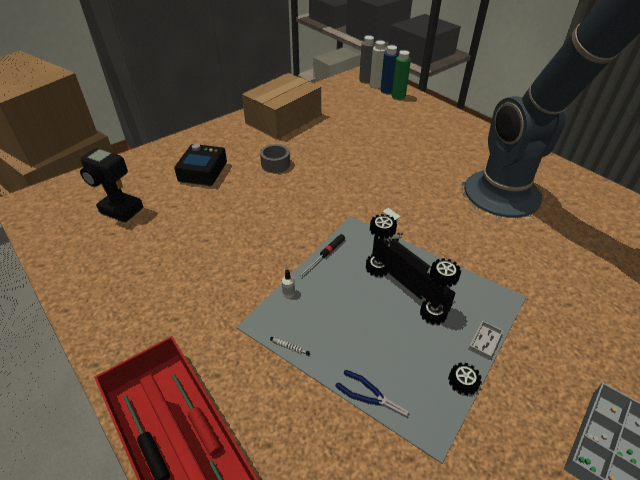

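View pics/top0.png

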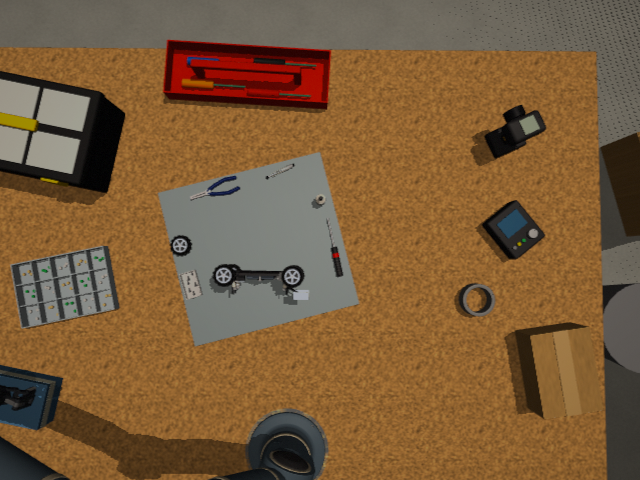

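The scene view shows the car's bare plate facing +x, away from the robot, with the nose towards +y. In the top view the upper wheels are at (224,275) front and (292,275) rear, and the wing is at (300,295) on the robot's side. So I push towards +x. The landing zone, rows of about 210 to 265, is clear of the pliers, glue and driver.

```bash
cat > h.py <<'E'
import cv2,numpy as np
from rig import *
def ray(n,uv,z):
    c=camera_params(n); K=np.array(c["K"]);R=np.array(c["rotation"]);p=np.array(c["position"])
    d=R@np.linalg.inv(K)@np.array([uv[0],uv[1],1.]); return p+d*(z-p[2])/d[2]
def cloud(n,d):
    c=camera_params(n); K=np.array(c["K"]);R=np.array(c["rotation"])
    v,u=np.mgrid[:480,:640]; q=np.stack([(u-K[0,2])/K[0,0]*d,(v-K[1,2])/K[1,1]*d,d],-1)
    return q@R.T+np.array(c["position"])
E
python3 - <<'E'
from h import *
f=np.load("pics/top0.npz");p=f["p"];P=cloud("top",f["d"])
m=((P[...,2]>.135)&(P[...,2]<.175)).astype(np.uint8); m[:230]=0;m[310:]=0;m[:,:190]=0;m[:,330:]=0
n,l,s,c=cv2.connectedComponentsWithStats(m)
for i in range(1,n):
    if s[i,4]>50:
        q=P[l==i]; r=cv2.minEnclosingCircle(np.argwhere(l==i)[:,::-1].astype(np.int32)); print(s[i],c[i],r,np.median(q,0),ray("top",r[0],.153))
# tray strip
for u in range(245,276,6):
    col=P[255:295,u]; k=(col[:,2]>.1)&(col[:,2]<.14); print(u,np.round(col[k],3).tolist())
hs=cv2.cvtColor(p,cv2.COLOR_RGB2HSV)
for nm,uv in dict(driver_tip=(328,220),driver_end=(340,275),glue=(320,200),spare=(180,245),dish=(191,285)).items(): print(nm,ray("top",uv,.012).round(3))
c=np.array([.40,.1])
a=np.deg2rad(0)
for x in(.40,.42,.44,.46,.5,.55):
  for nm,R in dict(ydir=np.array([[-1,0,0],[0,1,0],[0,0,-1.]]).T,xdir=np.array([[0,1,0],[1,0,0],[0,0,-1.]]).T).items(): print(x,nm,inverse_kinematics([x,.08,.14],R) is not None)
E
```

```text
[212 264  24  23 408] [223.40441176 275.125     ] ((223.3142852783203, 274.8642883300781), 11.740872383117676) [0.49295605 0.15561462 0.15145558] [0.49336813 0.15484282 0.153     ]
[281 265  22  23 397] [291.49370277 276.22166247] ((291.4510498046875, 276.33917236328125), 11.406612396240234) [ 0.49123991 -0.01903405  0.15153454] [ 0.49043469 -0.01981934  0.153     ]
245 [[0.503, 0.104, 0.114], [0.5, 0.103, 0.127], [0.498, 0.102, 0.131], [0.495, 0.103, 0.126], [0.493, 0.102, 0.13]]
251 [[0.503, 0.089, 0.109], [0.5, 0.087, 0.124], [0.498, 0.086, 0.131], [0.495, 0.086, 0.132], [0.493, 0.087, 0.123]]
257 [[0.503, 0.074, 0.105], [0.501, 0.072, 0.123], [0.498, 0.072, 0.125], [0.495, 0.071, 0.131], [0.493, 0.071, 0.134], [0.489, 0.074, 0.101]]
263 [[0.503, 0.057, 0.11], [0.501, 0.056, 0.118], [0.498, 0.056, 0.124], [0.496, 0.055, 0.13], [0.493, 0.055, 0.129]]
269 [[0.503, 0.041, 0.11], [0.501, 0.04, 0.121], [0.498, 0.04, 0.131], [0.496, 0.04, 0.126], [0.493, 0.04, 0.13], [0.484, 0.042, 0.1]]
275 [[0.503, 0.026, 0.109], [0.501, 0.025, 0.114], [0.498, 0.024, 0.13], [0.496, 0.024, 0.128], [0.493, 0.024, 0.126]]
driver_tip [ 0.647 -0.117  0.012]
driver_end [ 0.491 -0.152  0.012]
glue [ 0.704 -0.094  0.012]
spare [0.574 0.302 0.012]
dish [0.461 0.269 0.012]
0.4 ydir True
0.4 xdir True
0.42 ydir True
0.42 xdir True
0.44 ydir True
0.44 xdir True
0.46 ydir True
0.46 xdir True
0.5 ydir True
0.5 xdir True
0.55 ydir True
0.55 xdir True
```

Measurements agree with the given sizes: wheelbase 175 mm against 176 given, wheel faces at 0.152 m, rim at 0.13 m. The car origin is (0.492, 0.0675). Now I push.

Run:
```python
from h import *
R=np.array([[-1,0,0],[0,1,0],[0,0,-1.]]).T
y=.0675
command_gripper(0,20)
movep([.435,y,.25],R)
move_l([.435,y,.137],feed=.1)
r=move_l([.495,y,.137],feed=.03,until_force=1.0)
s=sense();print(r,s["position"].round(4),s["wrist_force"].round(2),s["time_s"])
x=s["position"][0]
for k in range(12):
    x+=.005
    r=move_l([x,y,.137],feed=.03,until_force=8)
    s=sense();print(r,s["position"].round(4),s["wrist_force"].round(2),s["time_s"])
    if r: break
p,d=camera("scene"); cv2.imwrite("pics/a.png",p[150:450,220:620,::-1].repeat(2,0).repeat(2,1))
```

```text
True [0.482  0.0674 0.1365] [-0.71  0.04  0.95] 5.7167
False [0.4869 0.0674 0.1369] [-1.41 -0.47  0.74] 6.05
False [0.4922 0.0674 0.137 ] [-1.05 -0.29  0.74] 6.3667
False [0.4973 0.0675 0.137 ] [-0.17 -1.    0.4 ] 6.6833
False [0.5022 0.0675 0.137 ] [-0.91 -0.42  0.56] 7.0
False [0.5073 0.0675 0.137 ] [-0.25 -0.45  1.48] 7.3167
False [0.5123 0.0675 0.137 ] [-0.98  0.12  0.01] 7.6333
False [0.5173 0.0675 0.137 ] [ 0.03 -0.05  0.43] 7.95
False [0.5223 0.0675 0.137 ] [-0.08 -0.75  0.57] 8.2667
False [0.5272 0.0675 0.137 ] [-0.33  0.57 -0.32] 8.5833
False [0.5322 0.0675 0.137 ] [-1.32  0.32 -0.29] 8.9
False [0.5372 0.0675 0.137 ] [ 0.15 -0.13 -0.54] 9.2167
False [0.5422 0.0675 0.137 ] [ 0.24 -0.08 -0.04] 9.5333
```

View pics/a.png

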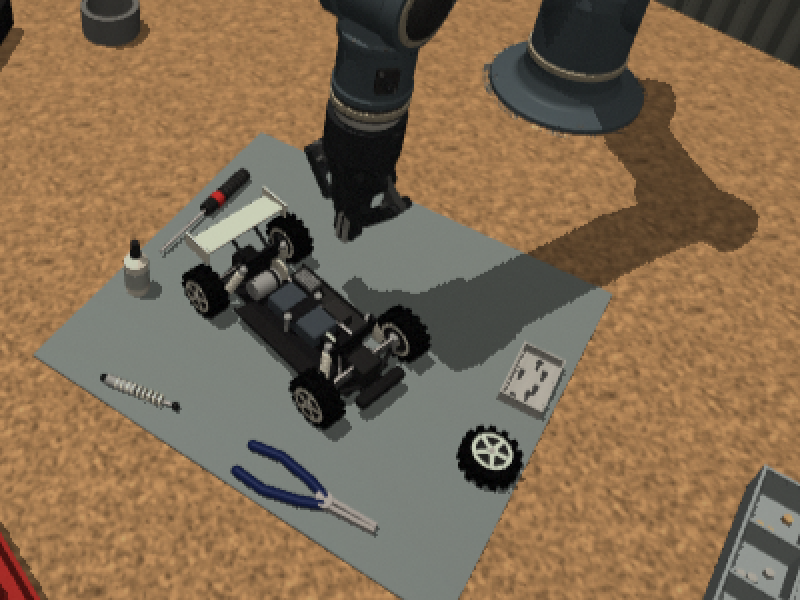

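The car stands on its four wheels at about (305,325) in the crop, clear of the other things. Next I lift the tool and locate the car from above.

Run:
```python
from h import *
move_l([.50,.0675,.22],feed=.15)
p,d=camera("top"); P=cloud("top",d); np.savez("pics/t1.npz",p=p,d=d)
m=((P[...,2]>.04)&(P[...,2]<.068)&(P[...,0]>.5)&(P[...,0]<.70)&(abs(P[...,1]-.07)<.15)).astype(np.uint8)
n,l,s,c=cv2.connectedComponentsWithStats(cv2.morphologyEx(m,cv2.MORPH_OPEN,np.ones((4,4),np.uint8)))
for i in range(1,n):
    r=cv2.minAreaRect(np.argwhere(l==i)[:,::-1].astype(np.int32)); print(s[i],np.round(r[0],1),np.round(r[1],1),ray("top",r[0],.058).round(4))
cv2.imwrite("pics/t1.png",cv2.resize(p[200:300,190:340,::-1],None,fx=5,fy=5))
print(sense()["time_s"])
```

```text
[223 209  19   9 157] [232. 213.] [ 8. 18.] [0.6612 0.1492 0.058 ]
[286 210  18  10 132] [294.5 214.5] [ 9. 17.] [ 0.6581 -0.0232  0.058 ]
[242 232   5   4  20] [244.  233.5] [3. 4.] [0.6048 0.1154 0.058 ]
[288 233   9  11  77] [292. 238.] [10.  8.] [ 0.5931 -0.0168  0.058 ]
[227 235  12   7  76] [232.5 238. ] [ 6. 11.] [0.5922 0.1468 0.058 ]
[236 247   4   4  16] [237.5 248.5] [3. 3.] [0.5634 0.1327 0.058 ]
[285 256  20   9 142] [294.5 260. ] [ 8. 19.] [ 0.5326 -0.0241  0.058 ]
10.4
```

View pics/t1.png

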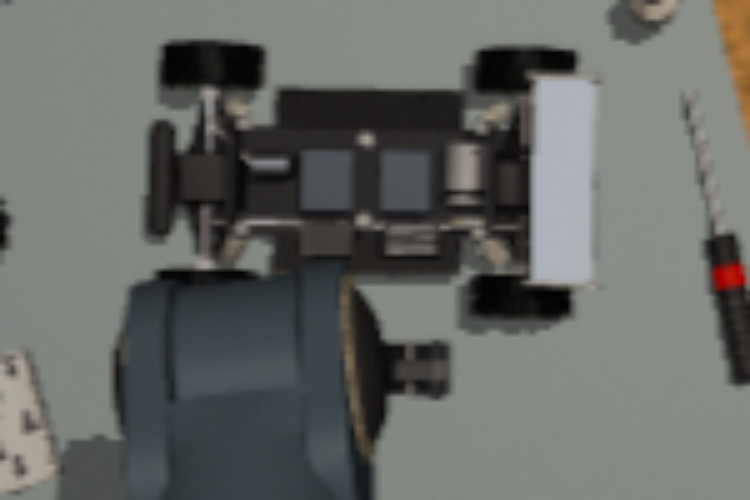

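The battery strap's centre is midway between the two posts at crop (366,139) and (366,218), which is top pixel (262.8,235.3). The wheels put the car origin at about (0.597, 0.063).

Run:
```python
from h import *
b=ray("top",(262.8,235.3),.043); print("strap",b.round(4))
t=np.array([.597,.0628]); 
assert np.hypot(*(b[:2]-t))<.008
t=(b[:2]+t)/2
p,d=camera("scene"); np.save("pics/s_before.npy",d); cv2.imwrite("pics/sb.png",p[:,:,::-1])
def F():
    a=[]
    for _ in range(12): a.append(sense()["wrist_force"]); sleep(.02)
    return np.mean(a,0)
R=np.array([[-1,0,0],[0,1,0],[0,0,-1.]]).T
movep([*t,.14],R); move_l([*t,.075],feed=.08)
f0=F(); print("base",f0.round(2))
for z in (.069,.067,.065,.063,.0615,.060):
    r=move_l([*t,z],feed=.02,until_force=5)
    f=F()-f0; s=sense(); print(z,s["position"].round(4),f.round(2),r,round(s["time_s"],2))
    if f[2]>4.6: break
p,d=camera("scene"); np.save("pics/s_press.npy",d); cv2.imwrite("pics/s_press.png",p[200:400,290:520,::-1].repeat(3,0).repeat(3,1))
```

```text
strap [0.6008 0.065  0.043 ]
base [-0.03  0.23  0.23]
0.069 [0.599  0.0639 0.0691] [ 0.01 -0.13 -0.03] False 12.84
0.067 [0.5989 0.0639 0.067 ] [ 0.06 -0.5  -0.03] False 13.29
0.065 [0.5989 0.0639 0.065 ] [ 0.21 -0.31  0.17] False 13.74
0.063 [0.599  0.0639 0.0631] [-0.11 -0.37  1.42] False 14.19
0.0615 [0.599  0.0639 0.0616] [-0.24 -0.27  2.65] False 14.64
0.06 [0.599  0.0639 0.0601] [-0.15 -0.12  3.21] False 15.09
```

View pics/s_press.png

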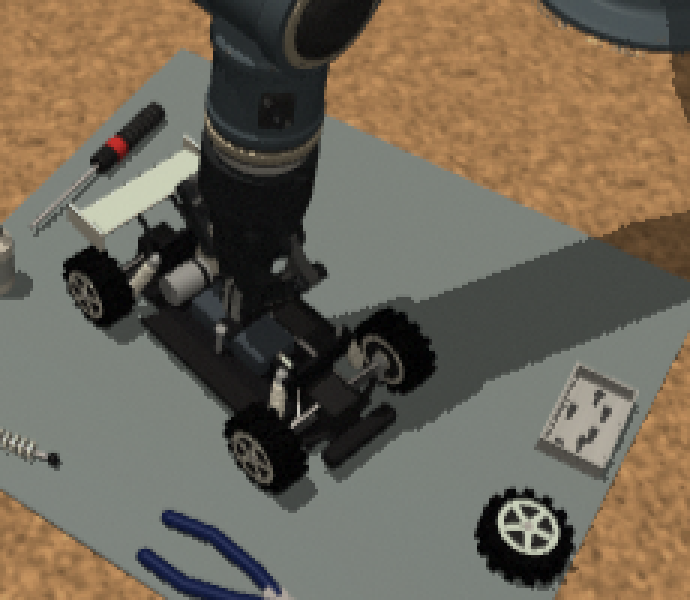

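The fingers sit on the strap between the two battery halves. Contact was at TCP z of about 0.065, so the sink is now about 5 mm. I go to about 7 mm and compare the two ends by depth.

Run:
```python
from h import *
def F():
    a=[]
    for _ in range(12): a.append(sense()["wrist_force"]); sleep(.02)
    return np.mean(a,0)
p0=sense()["position"]
move_l([.599,.0639,.0581],feed=.02)
f=F();print(sense()["position"].round(4),f.round(2)-.23)
ds=np.median([camera("scene")[1] for _ in range(5)],0); p,_=camera("scene")
a=np.load("pics/s_before.npy"); A=cloud("scene",a)
# vertical shift at patches of flat surfaces: wing, bumper, battery front, side tray (crop px/3 + offset)
def px(u,v): return 290+u//3,200+v//3
B=cloud("scene",ds)
def planez(C,xy,zr,r=.008):
    k=(np.hypot(C[...,0]-xy[0],C[...,1]-xy[1])<r)&(C[...,2]>zr[0])&(C[...,2]<zr[1]); return k.sum(),np.median(C[k][:,2])if k.sum() else None
for nm,xy,zr in [("wing",(.63,-.048),(.06,.1)),("wing2",(.615,-.048),(.06,.1)),("tray_f",(.655,.09),(.006,.05)),("tray_m",(.655,.065),(.006,.05)),("tray_r",(.655,.03),(.006,.05)),("bumper",(.61,.185),(.006,.05)),("nosebox",(.598,.15),(.02,.06)),("batF",(.602,.09),(.02,.06))]:
    print(nm,planez(A,xy,zr),planez(B,xy,zr))
print(sense()["time_s"])
```

```text
[0.599  0.0639 0.0582] [-0.7  -0.2   4.49]
wing (np.int64(28), np.float64(0.07870674313193599)) (np.int64(25), np.float64(0.07164188174302477))
wing2 (np.int64(28), np.float64(0.07956928521028422)) (np.int64(26), np.float64(0.07114878877422631))
tray_f (np.int64(17), np.float64(0.02415652381986133)) (np.int64(14), np.float64(0.019560504533205902))
tray_m (np.int64(16), np.float64(0.02617851225737261)) (np.int64(13), np.float64(0.01968164054652566))
tray_r (np.int64(14), np.float64(0.02592341421715383)) (np.int64(12), np.float64(0.019293662704362113))
bumper (np.int64(41), np.float64(0.03190037653754707)) (np.int64(41), np.float64(0.024705788048098754))
nosebox (np.int64(44), np.float64(0.04589455037351681)) (np.int64(42), np.float64(0.039074469621280306))
batF (np.int64(35), np.float64(0.038824988617943146)) (np.int64(38), np.float64(0.03149872691870498))
15.8917
```

Nose and tail have both sunk about 7 mm, at 4.5 N. Now I release.

Run:
```python
from h import *
sleep(.3)
move_l([.599,.0639,.075],feed=.03)
move_l([.599,.0639,.25],feed=.12)
movep([.45,.0639,.30],sense()["tcp_rot"]); sleep(.5)
B=cloud("scene",camera("scene")[1])
for nm,xy,zr in [("wing",(.63,-.048),(.06,.1)),("bumper",(.61,.185),(.006,.05)),("nosebox",(.598,.15),(.02,.06)),("batF",(.602,.09),(.02,.06))]:
    k=(np.hypot(B[...,0]-xy[0],B[...,1]-xy[1])<.008)&(B[...,2]>zr[0])&(B[...,2]<zr[1]); print(nm,np.median(B[k][:,2]).round(4))
p,_=camera("scene"); cv2.imwrite("pics/end.png",p[:,:,::-1]); print(sense()["time_s"])
```

```text
wing 0.0792
bumper 0.0323
nosebox 0.0462
batF 0.0386
19.7917
```

View pics/end.png

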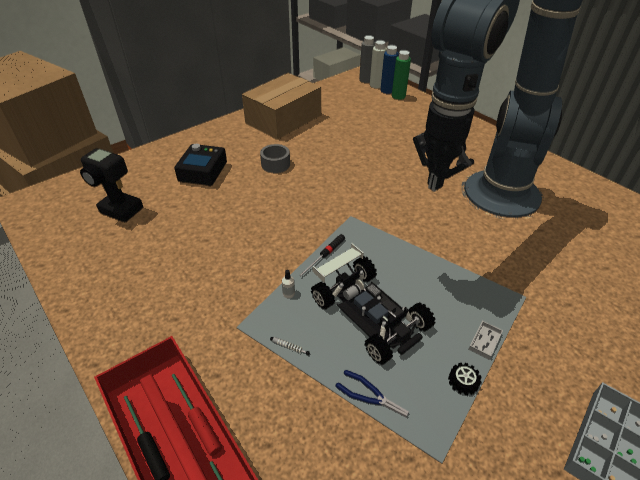

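The car stands on its wheels at about (373,310) and is back at full height. The tools around it have not moved, and the arm is clear.

```bash
python3 -c "
from rig import *
print(finish_job())"
```

```text
the job is handed in; nothing more can be done
None
```

The buggy was tipped onto its four wheels, pressed about 7 mm down at both ends with about 4.5 N, and let spring back to full height; nothing around it moved, and the job was handed in at about 20 s.

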